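# Store the manipulator's home position

### The job

Store the micromanipulator's home position on the console that has the joystick: with the fingertips gently press the button on top of the joystick all the way down without pushing the stick over, let it come up again, then press the long bar key on that same console gently all the way down and withdraw. Press no other key on either console, and leave the dishes, bottles and everything else where they stand.

Things in the scene. Friction and masses are not known exactly. Their poses are not given: they have to be found in the camera images.
- console: joystick console: low white box fixed to the table, 180 mm deep (x) by 300 wide (y), top face 35 mm above the table; origin at the centre of its underside, x away from the robot and y left at yaw 0. Joystick at (-12, +88) mm; on the other half four blue keys at x -52 or +4, y -32 or -94 mm, their order changing from run to run; a display behind them.
- bar_key_base: surround of the long bar key on the joystick console, with the key; origin at its centre on the console's top face, axes as the console's.
- stick_button_top (a point): centre of the top of the push button that caps the joystick, 57 mm above the console's top face (92 mm above the table); button 18 mm across, standing 9 mm proud of the 28 mm wide black joystick head. The point's z axis runs along the stick (upright at rest).
- stick_button (a joint): how far the joystick's button is pressed, m: 0 up, 0.005 fully down. Starts to give at 0.6 N, fully down at 3.6 N where a rubber stop gives up to 5 mm more at about 4 N/mm, springs back by itself. The stick under it is spring-centred and tilts about its foot, at the console's top face, by 1 rad per 1 N m of sideways moment.
- bar_key_top (a point): centre of the top of the long bar key of the joystick console: 16 by 46 mm, long along the console's y, top 12 mm above the console's top face (47 mm above the table).
- bar_key (a joint): how far that bar key is pressed, m: 0 up, 0.005 fully down; gives from 0.6 N, fully down at 3.6 N where a rubber stop gives up to 5 mm more at about 4 N/mm, springs back by itself.
- square_key (a joint): the joystick console's square key, 22 by 22 mm: pressed depth, m, 0 up, 0.005 down; all keys stand equally high and have like springs.
- round_key (a joint): the joystick console's larger round key, 24 mm across: pressed depth, m.
- small_key (a joint): the joystick console's smaller round key, 14 mm across: pressed depth, m.
- keypad: the other console, without a joystick: low white box 150 mm deep by 190 mm wide, 35 mm high, keys rising 12 mm higher; origin at the centre of its underside. Fixed. It has three keys in a row along its y at x -25 mm: round at y +60, bar at 0, square at -60 mm. The two consoles change sides from run to run.
- pad_bar (a joint): the bar key of the console without joystick: pressed depth, m.
- pad_round (a joint): its round key: pressed depth, m.
- pad_square (a joint): its square key: pressed depth, m.
- small_dish: closed clear culture dish, 35 mm across, 16 mm high, loose on the joystick console behind the joystick; origin at the centre of its underside.
- dish: closed clear culture dish, 54 mm across, 20 mm high, loose on the table between the consoles; origin under its centre.
- media_bottle: loose bottle with a red cap, 48 mm across, 95 mm high, beyond the consoles; origin under its centre.
- jar: loose clear jar with a white cap, 52 mm across, 70 mm high, beyond the consoles; origin under its centre.
- objective: loose microscope objective standing on its thread, 30 mm across, 46 mm high, at the left; origin under its centre.
- slide_box: loose grey slide box, 82 by 102 mm, 30 mm high, at the right; origin under its centre.
- hex_key_tool: loose small driver lying beyond the consoles: black handle 90 by 16 by 14 mm along its x with a 50 mm steel shaft; origin under the middle of the handle.

How it is judged:
By the outcome, as a careful person would: the job done as asked, in the order asked, and still so for the second after the job is handed in, with the robot touching nothing.
It also fails if it takes over 32 s, if anything falls off the work surface, if the arm or the gripper's body presses on something with over 40 N, if the wrist force passes 120 N, or if a joint passes its speed limit or range.

### The arm

A 6-joint arm with a two-finger parallel gripper is mounted at the origin on the work surface. World frame = base frame: x ahead of the robot, y to its left, z up, the work surface at z = 0. Lengths are in m, angles in degrees, forces in N, time in s.
With the tool pointing down it reaches from about 0.4 to 0.825 m from the base axis. Payload 7 kg.
Tool frame: the origin (TCP) lies midway between the tips of the shut fingers; the grasp point (between the pads) lies 19 mm behind it (r.grip_depth is the distance from the TCP to the grasp point, in m); z points along the fingers, y is the line along which they close (so a half turn about z gives the same grasp; the last joint's range is limited). The gripper opens to 88 mm and grips with 3 to 60 N. Pads are 19 mm wide; open, the fingers measure 130 mm over their backs; the gripper's body (78 mm by 193 mm) begins 47 mm behind the grasp point.
Start: joints at [-48.982, 20.546, 0.682, 0, -70.136, -16.507], TCP at [0.28, -0.614, 0.227] pointing down, gripper open.
Joint ranges: [-176.03, 176.03], [-82.01, 121.73], [-58.28, 71.71], [-173.87, 95.51], [-174.79, -0.11], [-173.66, 173.66]. Speed limits (degrees/s): [136.94, 136.94, 172.46, 180, 180, 180].

### API

Orientations are given as [roll, pitch, yaw] about the fixed x, y, z axes, in that order (R = Rz(yaw) Ry(pitch) Rx(roll)).
In Python, from plant import r, capture, close_job, search_frame, outline_of gives the robot as it stands.
- The arm moves only by the shell command python3 -m creep 'ROWS' [FORCE]. ROWS is JSON, a list of rows, each a list of 7 numbers: the finger opening in mm, from 0 to 87.6, then the shift along the world's x, y, z in units of 25 mm (1.0 is 25 mm), then the turn, a rotation vector about the world's x, y, z in degrees. In form: [[hand, x, y, z, ax, ay, az], ...]. A call has 1 to 8 rows; each row shifts and turns the commanded pose from where the row before left it; what a row does not reach is not made up. A row lasts 1/12 s, in which the tool goes at most 41.7 mm and 7.16 degrees, less where a joint would pass 70% of its speed; a pose out of reach is approached as far as the arm can. A call is refused whole if a number of a shift passes 1 or a number of a turn 7.16, either way. A call with a gripper value outside its range is refused whole. The fingers move at their own pace and stop on an object; FORCE is the grip in N (left out, the last holds). Time passes only in rows, so rows that do not move let the fingers close. It gives the time, the measured TCP pose, the force, the opening and the grip force at its end, in the units of the state.
- r.get_state(): the state, without advancing time (a new reading comes with each control period).
- capture(name): name is "side" or "top" or "wrist"; returns a dict with "frame" (420x560x3 uint8, red, green, blue), "K" (3x3 intrinsics, pixels), "k1" (the pictures are not rectified: a ray, as slopes to the right and down, at radius r is drawn at 1 + k1 r^2 times it, then the intrinsics apply), "origin" and "rotation" of the camera in the world. Camera axes: x right, y down, z forward; pixel columns grow to the right and rows downward; lengths in m; the calibration is good to about 2 mm. A picture is of the moment at which its call begins. There is no depth.
- close_job(): hands the job in; it is judged then, once.
Trained networks look in a picture, given as the dict that the camera call returned (one of the last four; its "shot" number tells which), for a name from the list of things; names that differ only in an ending like _2 or _b are one class to them, and where a whole thing is asked for, a point or a joint stands for the part that bears it (a point fixed in the world has none). Each returns a list of dicts, best first, with "conf" (0 to 1); they miss things now and then, are a little off and sometimes report something else, mostly with a low value. They report only what shows in the picture. A call takes as long as a camera call.
- search_frame(picture, target): "bbox" ([left, top, right, bottom] in pixels, round what is visible of it).
- outline_of(picture, target): "region" (420x560 bool, what is visible of it) and "bbox" ([left, top, right, bottom] in pixels, round what is visible of it).
The state is a dict: "time_s": time; "joints": joint angles; "qd": joint speeds; "joint_torque": joint torques, N m; "tcp_pos": TCP position; "eef_rot": TCP orientation; "contact_force": force on the tool from outside, world axes, zero at the start; "moment": the same for the moment, N m; "gripper_width": finger opening in m; "gripper_force": force on a finger pad.
Only numpy, scipy, OpenCV 4.12 (cv2) and the standard library are available. Lean on these libraries where they do the work, as an engineer would, in place of code of your own. Each camera call takes 0.05 s, during which the arm holds its last target. There are 200 camera calls.

## Working session

There is one attempt and no reset: what is moved stays moved. The work goes in short steps, Python scripts to look and compute and a shell command to move; the robot and the scene stay as the last step left them, time stands still between calls to the robot, and variables do not carry over. Pictures are saved under pics/ and viewed, at most 10 in all, crops included, and the job is handed in when it is done.

```bash
mkdir -p pics; ls; cat > h.py <<'E'
import numpy as np, cv2
from plant import r, capture, close_job, search_frame, outline_of
def ray(p,uv):
    K=p["K"]; d=np.array([(uv[0]-K[0][2])/K[0][0],(uv[1]-K[1][2])/K[1][1]]); s=d.copy()
    for _ in range(20): s=d/(1+p["k1"]*(s@s))
    v=np.array(p["rotation"])@np.array([s[0],s[1],1]); return np.array(p["origin"]),v/np.linalg.norm(v)
def atz(p,uv,z):
    o,v=ray(p,uv); return o+v*(z-o[2])/v[2]
def tri(obs):
    A=np.zeros((3,3));b=np.zeros(3)
    for p,uv in obs:
        o,v=ray(p,uv);M=np.eye(3)-np.outer(v,v);A+=M;b+=M@o
    return np.linalg.solve(A,b)
def save(p,n): cv2.imwrite("pics/"+n,p["frame"][:,:,::-1])
def cen(m):
    M=cv2.moments(m.astype(np.uint8),True); return (M["m10"]/M["m00"],M["m01"]/M["m00"])
E
python3 - <<'E'
from h import *
ps={n:capture(n) for n in("top","side")}
for n,p in ps.items():
    save(p,n+"1.png"); print(n,p["origin"])
    for t in("console","stick_button_top","bar_key_top","keypad"):
        print(t,[(np.round(d["bbox"]),round(d["conf"],2)) for d in search_frame(p,t)[:3]])
print(r.get_state())
a=np.hstack([ps["top"]["frame"]])
E
```

```text
pics
top [ 0.35976438 -0.00877261  1.59391332]
console [(array([156., 207., 265., 279.]), 0.55), (array([326., 210., 396., 271.]), 0.55), (array([187., 211., 202., 222.]), 0.32)]
stick_button_top []
bar_key_top [(array([190., 209., 204., 222.]), 0.22)]
keypad [(array([329., 211., 399., 272.]), 0.58)]
side [ 0.26882759 -1.07961357  1.26409559]
console [(array([229., 152., 260., 180.]), 0.69)]
stick_button_top []
bar_key_top []
keypad [(array([246., 251., 315., 321.]), 0.71)]
{'time_s': 0.5, 'joints': array([-4.89832999e+01,  2.05475658e+01,  6.79426136e-01,  4.00878080e-04,
       -7.01353090e+01, -1.65083560e+01]), 'qd': array([ 0.02884137, -0.06673447,  0.01997084, -0.0077913 ,  0.00058636,
        0.05376874]), 'joint_torque': array([ 9.77494492e-04, -5.81799209e+01,  2.93068385e+01,  6.99701339e+00,
        1.18984084e-02, -4.79799803e-05]), 'tcp_pos': array([ 0.2799829 , -0.6141515 ,  0.22652962]), 'eef_rot': array([ 1.79996801e+02, -1.34141533e-03, -1.55491520e+02]), 'contact_force': array([-0.20644588, -0.47664723,  0.36616082]), 'moment': array([-0.03997757,  0.00804964, -0.00596702]), 'gripper_force': 0.0, 'gripper_width': 0.08774403661227234}
```

View pics/top1.png

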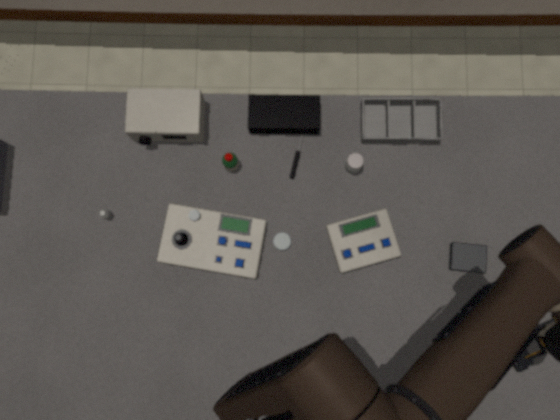

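View pics/side1.png

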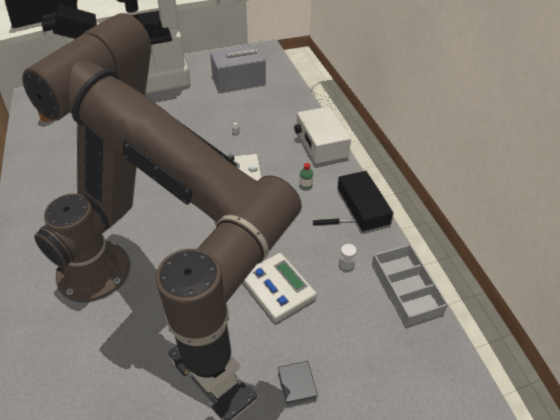

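The top view shows the joystick console on the left (corners about (169,205), (266,218), (257,277), (158,262)). Its joystick is at (181,239) and its bar key at (243,244). The keypad is on the right, and the side view of the console is blocked by the arm.

```bash
python3 - <<'E'
from h import *
p=capture("top")
for n,uv,z in(("stick",(181,239),.09),("bar",(243,244.5),.047),("c1",(169,205),.035),("c2",(266,217),.035),("c3",(257,277),.035),("c4",(158,262),.035),("bottle",(230,155),.095)):
    print(n,atz(p,uv,z).round(4))
w=capture("wrist"); print(w["origin"],w["rotation"],w["K"])
cv2.imwrite("pics/topcrop.png",cv2.resize(p["frame"][190:290,140:410,::-1],None,fx=2.9,fy=2.9,interpolation=cv2.INTER_CUBIC))
E
```

```text
Traceback (most recent call last):
  File "h.py", line 8, in atz
    o,v=ray(p,uv); return o+v*(z-o[2])/v[2]
                                       ~^^^
IndexError: invalid index to scalar variable.
```

```bash
python3 - <<'E'
from h import *
p=capture("top");print(p["K"],p["rotation"],p["k1"])
E
```

```text
[[526.57660002   0.         281.93611517]
 [  0.         526.57660002 212.25130777]
 [  0.           0.           1.        ]] [-170.61578097    0.20911034  -89.26128044] 0.05741002208157928
```

Rotation is roll/pitch/yaw in degrees.

```bash
sed -i 's/np.array(p\["rotation"\])@/Rot.from_euler("xyz",p["rotation"],degrees=True).as_matrix()@/; 1a from scipy.spatial.transform import Rotation as Rot' h.py
python3 - <<'E'
from h import *
p=capture("top")
for n,uv,z in(("stick",(181,239),.09),("bar",(243,244.5),.047),("c1",(169,205),.035),("c2",(266,217),.035),("c3",(257,277),.035),("c4",(158,262),.035),("bottle",(230,155),.095),("pad",(366,248),.047)):
    print(n,atz(p,uv,z).round(4))
w=capture("wrist"); print(w["origin"],w["rotation"],w["K"])
E
```

```text
stick [0.527  0.2882 0.09  ]
bar [0.5176 0.1137 0.047 ]
c1 [0.6352 0.3395 0.035 ]
c2 [0.6023 0.0478 0.035 ]
c3 [0.4236 0.071  0.035 ]
c4 [0.4643 0.3635 0.035 ]
bottle [0.7758 0.1545 0.095 ]
pad [ 0.5119 -0.2481  0.047 ]
[ 0.20322333 -0.64833481  0.3838001 ] [1.61902561e+02 5.81571693e-02 1.14487540e+02] [[340.72073958   0.         284.55788504]
 [  0.         340.72073958 211.90915443]
 [  0.           0.           1.        ]]
```

```bash
python3 -m creep '[[0,1,1,0,0,0,-4],[0,1,1,0,0,0,-4],[0,1,1,0,0,0,-4],[0,1,1,0,0,0,-4],[0,1,1,0,0,0,-4],[0,1,1,0,0,0,-4],[0,1,1,0,0,0,-4],[0,1,1,0,0,0,-4]]' 10
python3 -m creep '[[0,0,1,0,0,0,0],[0,0,1,0,0,0,0],[0,0,1,0,0,0,0],[0,0,1,0,0,0,0],[0,0,1,0,0,0,0],[0,0,1,0,0,0,0],[0,0,1,0,0,0,0],[0,0,1,0,0,0,0]]'
```

```text
time_s: 1.37
tcp_pos: [0.4811, -0.4128, 0.2268]
eef_rot: [-180.0, 0.0, 172.3]
contact_force: [0.3, -0.8, -0.0]
gripper_width: 0.0398
gripper_force: 0.0
time_s: 2.03
tcp_pos: [0.4799, -0.213, 0.2268]
eef_rot: [180.0, 0.0, 172.5]
contact_force: [0.8, 0.3, -0.2]
gripper_width: -0.0
gripper_force: 0.0
```

```bash
python3 -m creep '[[0,0,1,0,0,0,0],[0,0,1,0,0,0,0],[0,0,1,0,0,0,0],[0,0,1,0,0,0,0],[0,0,1,0,0,0,0],[0,0,1,0,0,0,0],[0,0,1,0,0,0,0],[0,0,1,0,0,0,0]]'
python3 -m creep '[[0,0,1,0,0,0,0],[0,0,1,0,0,0,0],[0,0,1,0,0,0,0],[0,0,1,0,0,0,0],[0,0,1,0,0,0,0],[0,0,1,0,0,0,0],[0,0,0,0,0,0,0],[0,0,0,0,0,0,0]]'
cat > look.py <<'E'
import sys; from h import *; import pickle
w=capture("wrist"); save(w,sys.argv[1]+".png"); R={}
for t in("stick_button_top","bar_key_top"):
    for d in outline_of(w,t)[:3]: print(t,np.round(d["bbox"]),round(d["conf"],2),np.round(cen(d["region"]),1),d["region"].sum())
pickle.dump({k:w[k] for k in("frame","K","k1","origin","rotation")},open(sys.argv[1]+".pkl","wb"))
E
python3 look.py w1
```

```text
time_s: 2.7
tcp_pos: [0.4799, -0.0129, 0.2269]
eef_rot: [180.0, 0.0, 172.5]
contact_force: [-0.1, -0.4, 0.6]
gripper_width: 0.0002
gripper_force: 0.0
time_s: 3.37
tcp_pos: [0.4799, 0.1369, 0.2265]
eef_rot: [-180.0, -0.0, 172.6]
contact_force: [0.3, -0.1, 0.0]
gripper_width: 0.0003
gripper_force: 0.0
bar_key_top [246. 216. 291. 235.] 0.76 [271.1 223.8] 733
```

View pics/w1.png

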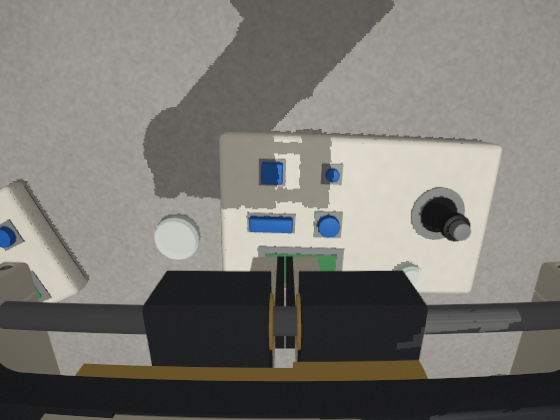

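Bar key at (271,224), button top (grey disc) at (459,231); the fingers hide the back of the console. I'll take a second view from further left.

```bash
python3 -m creep '[[0,0,1,0,0,0,0],[0,0,1,0,0,0,0],[0,0,1,0,0,0,0],[0,0,1,0,0,0,0],[0,0,1,0,0,0,0],[0,0,0,0,0,0,0],[0,0,0,0,0,0,0]]'
python3 look.py w2
python3 - <<'E'
import cv2
a=cv2.imread("pics/w1.png")[180:260,390:490]; b=cv2.imread("pics/w2.png")[160:260,200:400]
cv2.imwrite("pics/c1.png",cv2.resize(a,None,fx=6,fy=6,interpolation=cv2.INTER_NEAREST)); cv2.imwrite("pics/c2.png",cv2.resize(b,None,fx=4,fy=4,interpolation=cv2.INTER_NEAREST))
E
```

```text
time_s: 4.1
tcp_pos: [0.4801, 0.2609, 0.2263]
eef_rot: [-180.0, -0.0, 172.5]
contact_force: [-0.4, -0.0, -0.4]
gripper_width: 0.0004
gripper_force: 0.0
stick_button_top [134. 229. 180. 244.] 0.24 [158.6 237.7] 698
bar_key_top [138. 228. 183. 248.] 0.8 [159.8 238.2] 749
```

View pics/w2.png

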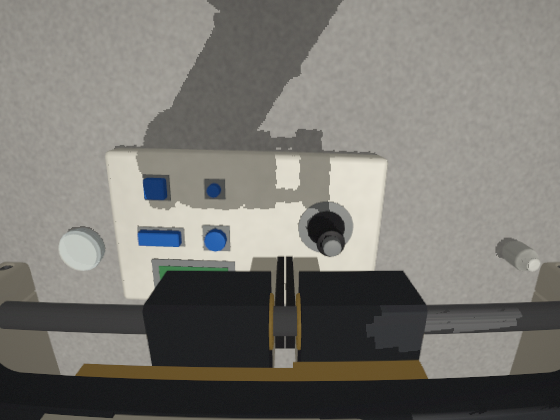

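View pics/c1.png

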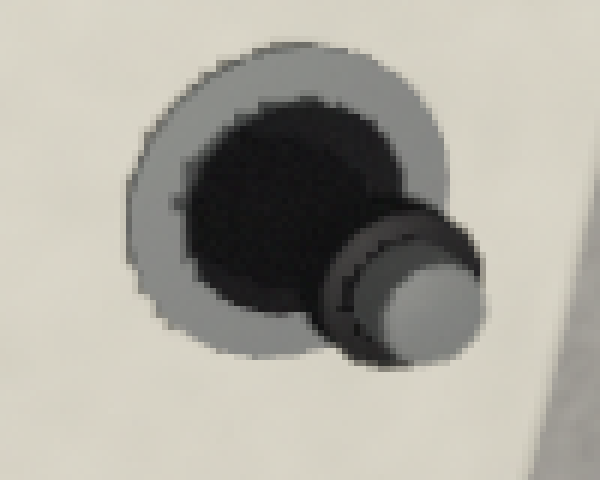

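In the crop the light button top is centred at (462.5,232.3) in w1. In w2 it is near (332,247).

```bash
python3 - <<'E'
from h import *; import pickle
P=[pickle.load(open(f"w{i}.pkl","rb")) for i in(1,2)]
def blob(p,m,uv):
    n,l,s,c=cv2.connectedComponentsWithStats(m.astype(np.uint8)); k=l[uv[1],uv[0]]; print(s[k],c[k]); return c[k]
def gray(p):
    f=p["frame"].astype(int); g=f.mean(2); return (g>95)&(g<200)&(np.ptp(f,axis=2)<12)
def blue(p):
    f=p["frame"].astype(int); return f[:,:,2]>f[:,:,0]+60
for n,m,uvs in(("stick",gray,((462,232),(332,247))),("bar",blue,((271,224),(159,238))),("sq",blue,((270,173),(155,188))),("small",blue,((332,175),(214,190))),("round",blue,((328,226),(215,240)))):
    o=[(p,blob(p,m(p),u)) for p,u in zip(P,uvs)]
    z=.092 if n=="stick" else .047
    print(n,tri(o).round(4),[atz(*q,z).round(4) for q in o])
b=P[1]["frame"][215:275,290:370,::-1]
cv2.imwrite("pics/c2.png",cv2.resize(b,None,fx=7,fy=7,interpolation=cv2.INTER_NEAREST))
E
```

```text
[454 224  17  17 224] [461.88392857 231.97767857]
[324 240  18  17 233] [332.13304721 247.95708155]
stick [0.5329 0.2999 0.0898] [array([0.5319, 0.2987, 0.092 ]), array([0.5318, 0.2997, 0.092 ])]
[250 217  43  16 647] [270.8423493  224.35394127]
[138 230  43  17 647] [159.17310665 238.13601236]
bar [0.5194 0.1176 0.0413] [array([0.5173, 0.1182, 0.047 ]), array([0.5174, 0.1202, 0.047 ])]
[261 162  22  23 456] [271.65789474 173.05263158]
[143 178  24  22 470] [154.62553191 188.32765957]
sq [0.4643 0.1263 0.0405] [array([0.4631, 0.1267, 0.047 ]), array([0.4629, 0.1291, 0.047 ])]
[326 169  14  13 143] [332.30769231 175.03496503]
[207 184  14  13 139] [213.23741007 190.0647482 ]
small [0.4741 0.1876 0.0413] [array([0.4729, 0.187 , 0.047 ]), array([0.4728, 0.189 , 0.047 ])]
[318 215  22  23 384] [328.42708333 226.21614583]
[204 229  23  22 377] [215.01061008 239.98938992]
round [0.5293 0.1786 0.0416] [array([0.5272, 0.1782, 0.047 ]), array([0.5272, 0.1801, 0.047 ])]
```

View pics/c2.png

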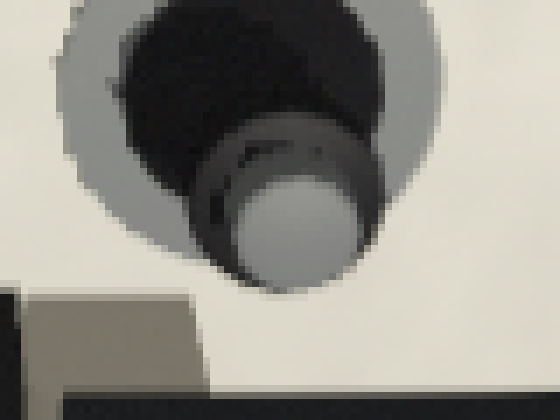

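```bash
python3 -m creep '[[0,0.69,0.52,0,0,0,-1],[0,0.69,0.52,0,0,0,-1],[0,0.69,0.52,0,0,0,0],[0,0,0,-1,0,0,0],[0,0,0,-1,0,0,0],[0,0,0,-1,0,0,0],[0,0,0,-1,0,0,0],[0,0,0,0,0,0,0]]'
python3 - <<'E'
from h import *
w=capture("wrist"); save(w,"w3.png")
s=r.get_state(); print(s["tcp_pos"].round(4),s["contact_force"].round(2))
E
```

```text
time_s: 4.92
tcp_pos: [0.5295, 0.2967, 0.1217]
eef_rot: [-179.7, -0.3, 170.4]
contact_force: [-0.7, -2.1, -0.4]
gripper_width: 0.0004
gripper_force: 0.0
[0.5307 0.2976 0.1245] [ 1.48 -0.    0.72]
```

View pics/w3.png

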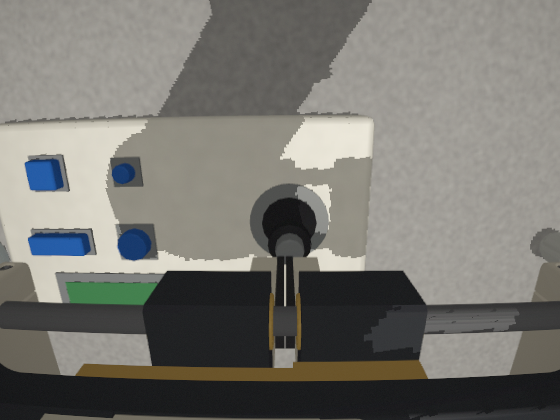

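The button top is at about (290,247), just in front of the fingertips, whose seam is at column 286.

```bash
python3 - <<'E'
from h import *
w=capture("wrist"); s=r.get_state(); print(s["tcp_pos"].round(4),s["contact_force"].round(2))
f=w["frame"].astype(int); g=f.mean(2); print(g[236:262:2,270:310:2].astype(int))
for uv in((290,247),(285.7,257)): print(atz(w,uv,.092).round(4),atz(w,uv,s["tcp_pos"][2]).round(4))
t=s["tcp_pos"]; R=Rot.from_euler("xyz",w["rotation"],degrees=True).as_matrix(); c=R.T@(t-w["origin"]); print(c, c[:2]/c[2]*w["K"][0][0]+w["K"][:2,2])
E
```

```text
[0.5319 0.2988 0.1267] [ 0.94 -0.1   1.11]
[[ 22  24  24  61  68  68  68  73  76  79  73  70  69  68  66  33  23  22
   23  35]
 [ 24  23  30  66  67  76  80  85  83  82  82  83  81  68  66  51  24  26
   23  20]
 [ 22  22  45  68  76  80  81  80  80  80  79  80  79  80  69  65  24  19
   22  23]
 [ 21  25  63  79  81  80  81  79  79  80  79  79  81  80  78  68  25  22
   27  23]
 [ 23  26  64  78  80  80  79  80  80  79  79  80  80  80  79  74  26  24
   23  32]
 [ 23  24  68  79  80  79  81  80  80  79  80  80  80  80  81  79  41  21
   24  56]
 [ 23  24  76  78  80  80  80  78  80  80  79  79  79  79  78  79  41  23
   23  73]
 [ 24  23  74  78  79  79  79  79  78  79  78  78  79  78  79  78  24  23
   68 205]
 [ 76  22  43  78  79  79  79  79  79  79  78  79  79  79  78  77  24  23
  214 215]
 [140  36  22  77  80  79  78  79  78  79  77  79  78  79  79  48  22 195
  214 214]
 [204 183  55  52  45  44  45  68  47  44  46  57  84  83  75  39 170 202
  202 201]
 [115 115 115 132  23  26  23  64  29  25  25  39 115 114 115 114 115 115
  116 115]
 [115 116 115 113  34  28  27  97  28  25  26  73 115 115 115 116 115 115
  115 116]]
[0.5312 0.3016 0.092 ] [0.516  0.3037 0.1267]
[0.5374 0.2979 0.092 ] [0.5211 0.3007 0.1267]
[0.00044147 0.03309038 0.17398611] [285.42243187 276.71075548]
```

```bash
python3 -m creep '[[0,0.03,0.05,-0.3,0,0,0],[0,0,0,-0.3,0,0,0],[0,0,0,-0.3,0,0,0],[0,0,0,-0.1,0,0,0],[0,0,0,-0.1,0,0,0],[0,0,0,0,0,0,0],[0,0,0,0,0,0,0]]'
python3 -m creep '[[0,0,0,-0.06,0,0,0],[0,0,0,-0.06,0,0,0],[0,0,0,-0.06,0,0,0],[0,0,0,-0.04,0,0,0],[0,0,0,0,0,0,0],[0,0,0,0,0,0,0]]'
```

```text
time_s: 5.6
tcp_pos: [0.5326, 0.3012, 0.0992]
eef_rot: [180.0, 0.0, 170.5]
contact_force: [-0.2, 0.4, 0.3]
gripper_width: 0.0007
gripper_force: 0.0
time_s: 6.1
tcp_pos: [0.5325, 0.3011, 0.0935]
eef_rot: [-180.0, -0.0, 170.5]
contact_force: [0.1, -1.1, -0.5]
gripper_width: 0.0002
gripper_force: 0.0
```

Commanded z is about 0.0937; now I'll go down slowly while watching the force.

```bash
python3 -m creep '[[0,0,0,-0.04,0,0,0],[0,0,0,-0.04,0,0,0],[0,0,0,-0.04,0,0,0],[0,0,0,-0.04,0,0,0],[0,0,0,0,0,0,0],[0,0,0,0,0,0,0]]'
python3 -m creep '[[0,0,0,-0.04,0,0,0],[0,0,0,-0.04,0,0,0],[0,0,0,0,0,0,0],[0,0,0,0,0,0,0]]'
```

```text
time_s: 6.6
tcp_pos: [0.5327, 0.3012, 0.0897]
eef_rot: [180.0, 0.0, 170.5]
contact_force: [0.2, -0.0, 2.0]
gripper_width: 0.0008
gripper_force: 1.0
time_s: 6.93
tcp_pos: [0.5326, 0.3012, 0.0877]
eef_rot: [180.0, 0.0, 170.5]
contact_force: [0.2, -0.1, 3.1]
gripper_width: 0.0005
gripper_force: 1.6
```

```bash
python3 -m creep '[[0,0,0,-0.03,0,0,0],[0,0,0,-0.03,0,0,0],[0,0,0,0,0,0,0],[0,0,0,0,0,0,0],[0,0,0,0,0,0,0]]'
```

```text
time_s: 7.35
tcp_pos: [0.5329, 0.3014, 0.0866]
eef_rot: [180.0, 0.0, 170.5]
contact_force: [-0.7, 0.0, 6.4]
gripper_width: 0.0003
gripper_force: 3.0
```

The force jumped to 6.4 N, so the button is on its rubber stop. Next I lift straight up and move over to the bar key.

```bash
python3 -m creep '[[0,0,0,0.1,0,0,0],[0,0,0,0.1,0,0,0],[0,0,0,0.2,0,0,0],[0,0,0,0.4,0,0,0],[0,0,0,0.8,0,0,0],[0,0,0,0.6,0,0,0],[0,0,0,0,0,0,0],[0,0,0,0,0,0,0]]'
python3 -m creep '[[0,-0.1,-1,0,0,0,0],[0,-0.1,-1,0,0,0,0],[0,-0.1,-1,0,0,0,0],[0,-0.1,-1,0,0,0,0],[0,-0.1,-1,0,0,0,0],[0,-0.1,-1,0,0,0,0],[0,-0.02,-1,0,0,0,0],[0,0,-0.3,0,0,0,0]]'
python3 -m creep '[[0,0,0,-0.5,0,0,0],[0,0,0,-0.5,0,0,0],[0,0,0,-0.4,0,0,0],[0,0,0,0,0,0,0],[0,0,0,0,0,0,0],[0,0,0,0,0,0,0]]'
python3 - <<'E'
from h import *
w=capture("wrist"); save(w,"w4.png"); s=r.get_state(); print(s["tcp_pos"].round(4))
f=w["frame"].astype(int); m=(f[:,:,2]>f[:,:,0]+40).astype(np.uint8)
n,l,st,c=cv2.connectedComponentsWithStats(m)
for k in range(1,n):
    if st[k][4]>60: print(st[k],c[k].round(1),atz(w,c[k],.047).round(4))
E
```

```text
time_s: 8.02
tcp_pos: [0.5328, 0.3015, 0.1425]
eef_rot: [179.9, 0.1, 170.5]
contact_force: [-0.1, -0.3, -0.3]
gripper_width: 0.0003
gripper_force: 0.0
time_s: 8.68
tcp_pos: [0.5156, 0.1157, 0.1405]
eef_rot: [-179.9, -0.1, 170.4]
contact_force: [0.4, 0.2, -0.6]
gripper_width: 0.0003
gripper_force: 0.0
time_s: 9.18
tcp_pos: [0.5172, 0.1189, 0.1063]
eef_rot: [-180.0, 0.0, 170.5]
contact_force: [-0.7, 0.6, 0.5]
gripper_width: 0.0005
gripper_force: 0.0
[0.5173 0.119  0.1065]
[ 264  134   35   35 1181] [281.4 150.9] [0.4635 0.1267 0.047 ]
[365 140  24  23 411] [376.2 150.8] [0.4731 0.1862 0.047 ]
[353 213  36  36 964] [370.1 230.6] [0.5267 0.1775 0.047 ]
[ 249  219   67   25 1645] [282. 231.] [0.5171 0.118  0.047 ]
```

View pics/w4.png

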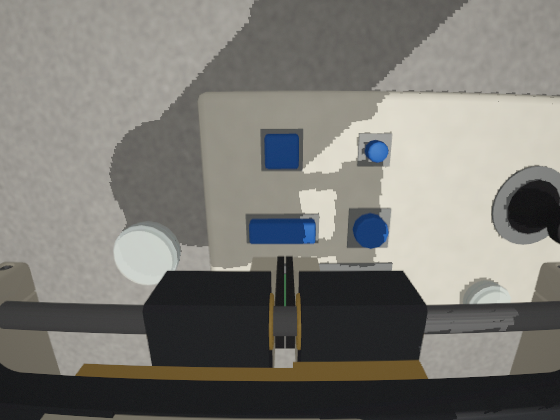

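The bar key is at (282,231), which puts it at (0.517, 0.118), straight under the TCP. I'll go down onto it.

```bash
python3 -m creep '[[0,0,0,-0.6,0,0,0],[0,0,0,-0.6,0,0,0],[0,0,0,-0.5,0,0,0],[0,0,0,-0.3,0,0,0],[0,0,0,-0.1,0,0,0],[0,0,0,0,0,0,0],[0,0,0,0,0,0,0]]'
python3 -m creep '[[0,0,0,-0.04,0,0,0],[0,0,0,-0.04,0,0,0],[0,0,0,-0.04,0,0,0],[0,0,0,-0.06,0,0,0],[0,0,0,-0.06,0,0,0],[0,0,0,0,0,0,0],[0,0,0,0,0,0,0]]'
```

```text
time_s: 9.82
tcp_pos: [0.5175, 0.1189, 0.0542]
eef_rot: [180.0, 0.0, 170.5]
contact_force: [0.1, -0.8, 0.1]
gripper_width: 0.0006
gripper_force: 0.0
time_s: 10.4
tcp_pos: [0.517, 0.1186, 0.0475]
eef_rot: [-180.0, -0.0, 170.5]
contact_force: [-0.1, -1.1, 0.6]
gripper_width: 0.0006
gripper_force: 0.0
```

```bash
python3 -m creep '[[0,0,0,-0.04,0,0,0],[0,0,0,-0.04,0,0,0],[0,0,0,-0.04,0,0,0],[0,0,0,-0.04,0,0,0],[0,0,0,0,0,0,0],[0,0,0,0,0,0,0]]'
python3 -m creep '[[0,0,0,-0.04,0,0,0],[0,0,0,-0.03,0,0,0],[0,0,0,0,0,0,0],[0,0,0,0,0,0,0],[0,0,0,0,0,0,0]]'
```

```text
time_s: 10.9
tcp_pos: [0.5171, 0.1186, 0.0436]
eef_rot: [-180.0, 0.0, 170.5]
contact_force: [-1.1, -0.5, 3.6]
gripper_width: 0.0004
gripper_force: 1.4
time_s: 11.32
tcp_pos: [0.5171, 0.1186, 0.042]
eef_rot: [180.0, 0.0, 170.5]
contact_force: [-1.0, 0.4, 5.5]
gripper_width: 0.0008
gripper_force: 2.4
```

```bash
python3 -m creep '[[0,0,0,-0.03,0,0,0],[0,0,0,0,0,0,0],[0,0,0,0,0,0,0],[0,0,0,0,0,0,0]]'
```

```text
time_s: 11.65
tcp_pos: [0.5171, 0.1186, 0.0414]
eef_rot: [180.0, 0.0, 170.5]
contact_force: [-1.4, 0.1, 7.5]
gripper_width: 0.0003
gripper_force: 3.5
```

The force is 7.5 N, so the bar key is on its stop; I'll withdraw.

```bash
python3 -m creep '[[0,0,0,0.1,0,0,0],[0,0,0,0.1,0,0,0],[0,0,0,0.3,0,0,0],[0,0,0,0.6,0,0,0],[0,0,0,1,0,0,0],[0,0,0,1,0,0,0],[0,0,0,1,0,0,0],[0,0,0,1,0,0,0]]'
python3 -m creep '[[0,0,0,0.5,0,0,0],[0,0,0,0,0,0,0],[0,0,0,0,0,0,0],[0,0,0,0,0,0,0]]'
python3 - <<'E'
from h import *
w=capture("wrist"); save(w,"w5.png"); print(r.get_state()["qd"].round(2))
E
```

```text
time_s: 12.32
tcp_pos: [0.5166, 0.1185, 0.17]
eef_rot: [180.0, -0.0, 170.5]
contact_force: [0.5, 1.1, -0.6]
gripper_width: 0.0004
gripper_force: 0.0
time_s: 12.65
tcp_pos: [0.5164, 0.1184, 0.1804]
eef_rot: [-180.0, -0.1, 170.5]
contact_force: [0.1, -0.4, -0.2]
gripper_width: 0.0008
gripper_force: 0.0
[ 0.02  0.54 -0.11  0.19 -0.02  0.06]
```

View pics/w5.png

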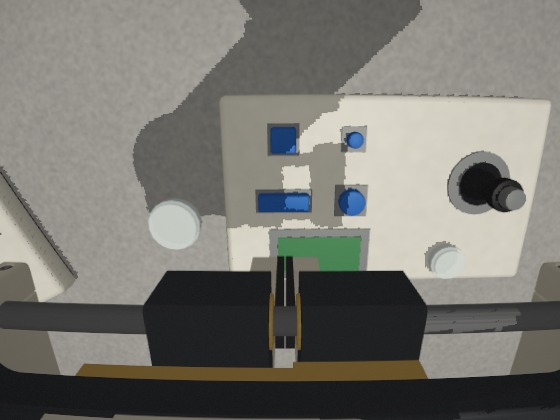

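The keys are up, the stick is upright at (508,195), and the dishes are where they were, at (175,225) and (446,262). I'll hand in.

```bash
python3 -c "from plant import close_job; print(close_job())"
```

```text
the job is handed in; nothing more can be done
None
```

I pressed the joystick button all the way down (6.4 N) and let it come up, then pressed the long bar key on the same console all the way down (7.5 N), withdrew and handed the job in at about 12.7 s; the last picture showed both consoles' visible keys up and the stick upright, with both dishes undisturbed.

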